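# Turn the roasting rack over and stand it in its pan

## Robot

A 6-joint arm with a two-finger parallel gripper is mounted at the origin on the work surface. World frame = base frame: x ahead of the robot, y to its left, z up, the work surface at z = 0. Lengths are in m, angles in degrees, forces in N, time in s.
With the tool pointing down it reaches from about 0.4 to 0.825 m from the base axis. Payload 7 kg.
Tool frame: the origin (TCP) lies on the centre line of the jaws, within the pads' length; the fingertips stand 8 mm ahead of it and the grasp point (between the pads) lies 11 mm behind it (r.tcp_to_tips is the distance from the TCP to the fingertips, in m); z points along the fingers, y is the direction in which the jaws open and shut (so a half turn about z gives the same grasp; the last joint's range is limited). The gripper opens to 88 mm and grips with 3 to 60 N. Pads are 19 mm wide; open, the fingers measure 130 mm over their backs; the gripper's body (78 mm by 193 mm) begins 47 mm behind the grasp point.
Start: joints at [-56.144, 20.546, 0.682, 0, -70.136, -16.507], TCP at [0.201, -0.644, 0.235] pointing down, gripper open.
Joint ranges: [-176.03, 176.03], [-82.01, 121.73], [-58.28, 71.71], [-173.87, 95.51], [-174.79, -0.11], [-173.66, 173.66]. Speed limits (degrees/s): [136.94, 136.94, 172.46, 180, 180, 180].

## Interface

Orientations are given as [roll, pitch, yaw] about the fixed x, y, z axes, in that order (R = Rz(yaw) Ry(pitch) Rx(roll)).
In Python, from plant import r gives the robot as it stands.
- The arm moves only by the tool drive_tool, never from a script. Its argument "plan" is text: rows parted by semicolons, each of 4 numbers parted by spaces: the shift along the tool's x, y, z in cm, then the turn about the tool's z in rad. A call has 1 to 8 rows; each row is the pose to reach, as a shift and turn from the pose commanded when the call began, along the tool's axes at that moment; what a row does not reach only later rows make up. A row lasts 1/8 s, in which the tool goes at most 62.5 mm and 10.7 degrees, less where a joint would pass 70% of its speed; a pose out of reach is approached as far as the arm can. A call with a gripper value outside its range is refused whole. "fingers" is the closure, from -1 (fully open) to 1 (shut), set as the call begins (left out, the last holds). The fingers move at their own pace and stop on an object; "squeeze" is the grip in N (left out, the last holds). Time passes only in rows, so rows that repeat a pose let the fingers close. It gives the time, the measured TCP pose, the force and the opening at its end, in the units of the state.
- r.get_state(): the state, without advancing time (a new reading comes with each control period).
- r.capture(name): name is "scene" or "top" or "wrist"; returns a dict with "frame" (420x560x3 uint8, red, green, blue), "fovy" (degrees; the focal length in pixels is half the picture's height over the tangent of half this angle, whatever the lens; pixels are square), "cx", "cy" (the principal point, pixels), "rvec" (rotation vector, rad) and "tvec" (3), from world to camera coordinates, as OpenCV has them. Camera axes: x right, y down, z forward; pixel columns grow to the right and rows downward; lengths in m; the calibration is good to about 2 mm. The wrist camera is an equidistant fisheye: a pixel r from the principal point sees the ray r / f radians off the axis. A picture is of the moment at which its call begins. There is no depth.
- r.close_job(): hands the job in, once; it reports no verdict.
The state is a dict: "time_s": time; "joints": joint angles; "qd": joint speeds; "joint_torque": joint torques, N m; "tcp_pos": TCP position; "eef_rot": TCP orientation; "contact_force": force on the tool from outside, world axes, zero at the start; "moment": the same for the moment, N m; "gripper_width": finger opening in m.
Only numpy, scipy, OpenCV 4.12 (cv2) and the standard library are available. Lean on these libraries where they do the work, as an engineer would, in place of code of your own. Each camera call takes 0.05 s, during which the arm holds its last target. There are 200 camera calls.

## Task

Get the roaster ready for use: turn the upside-down wire rack over and lay it in the roasting pan so that it stands level on its four feet, lowering it all the way rather than letting it drop or topple. The small tin left in the pan belongs upright in the cardboard tray with the other two tins. Leave the other tins and the jar where they are.

Things in the scene. Friction and masses are not known exactly. Their poses are not given: they have to be found in the camera images.
- rack: Wire roasting rack of 6 mm bright steel rod, 0.4 kg, grid 220 (its x) x 150 mm (its y). It starts upside down, lying on its two handles, feet up. Origin: middle between the handle tops, on the counter at the start; z points from the handles to the feet: up at the start, down when it stands. Rim and spine wires at z = 27 mm; cross wires along y at x = +-21, +-64, z = 21 mm.
- rack_rim_left (a point): Middle of the +y long rim wire (rack frame 0, 72, 27 mm), free to pinch in the 37 mm gap between two cross wires. Pinched here with about 20 N, tool down, the lifted rack swings down until it hangs steeply from the wire; with its lower edge then standing on the counter it turns on in the fingers as the tool moves over and down.
- rack_rim_right (a point): Middle of the -y long rim wire (rack frame 0, -72, 27 mm), the same in all respects.
- rack_spine (a point): Middle of the spine, the wire along x through the rack's centre (rack frame 0, 0, 27 mm), in the 37 mm gap between two cross wires. The centre of mass is here within 1 mm in x and y: pinched here firmly (60 N) the rack hangs level.
- rack_foot (a point): Tip of one foot (rack frame 78, 72, 50 mm). Four such U-shaped feet, 22 mm wide along x, stand on the long rim wires at x = +-78, y = +-72 mm. The two U-shaped lifting handles stand the other way on the short rim wires at x = +-107 mm, 80 mm long along y, their tops at z = 0.
- pan: Dark steel roasting pan, loose, about 1 kg. Origin: centre of its underside, z up, long axis x. Inner floor 240 x 170 mm, 4 mm above the underside; walls flare to 256 x 186 mm inside at the rolled rim, 60 mm high. A wire handle juts 24 mm past the rim at each short end (317 x 199 mm over all). The rack fits lengthwise, either end first, about 12 mm to spare all round.
- tin: Small closed food tin with a paper label, 54 mm diameter, 70 mm high, about 0.19 kg, standing in the pan at the start. Origin: centre of its underside, z up.
- tray: Shallow open cardboard tray, fixed on the counter, outside 198 mm (its x) by 128 mm (its y), 35 mm high, walls and floor 4 mm thick. Origin: centre of its underside, z up. The two other tins stand in the half at its +x side; the -x half, about centre (-45, 0) mm, is empty.
- tin_a: Bystander: a tin of the same size and look standing in the tray, in its +x half. Origin: centre of its underside.
- tin_b: Bystander: the other such tin in the tray, beside tin_a. Origin: centre of its underside.
- jar: Bystander: amber glass jar with a steel lid, 76 mm diameter, 95 mm high, on the counter between the robot and the tray. Origin: centre of its underside.
Things that resemble listed ones, but are neither listed nor needed, are in the scene too. Leave any yellow look-alike of the rack alone. What is shaped like the tin but pink is not meant.

How it is judged:
By the outcome, as a careful person would: the job done as asked, in the order asked, and still so for the second after the job is handed in, with the robot touching nothing.
It also fails if it takes over 67 s, if anything falls off the work surface, if the arm or the gripper's body presses on something with over 40 N, if the wrist force passes 120 N, or if a joint passes its speed limit or range.

## Working session

There is one attempt and no reset: what is moved stays moved. The work goes in short steps, Python scripts to look and compute and a tool call to move; the robot and the scene stay as the last step left them, time stands still between calls to the robot, and variables do not carry over. Pictures are saved under pics/ and viewed, about 8 in all and at most 12, crops included, and the job is handed in when it is done.

Besides the shell and the picture viewer there is one more tool, called as name(argument=value, ...) on one line, values as JSON. drive_tool: Moves the arm, as the interface text tells. Its arguments: {"type":"object","properties":{"plan":{"type":"string"},"fingers":{"type":"number"},"squeeze":{"type":"number"}},"required":["plan"]}

```bash
ls; mkdir -p pics; cat > h.py <<'E'
import numpy as np, cv2
from plant import r
def cap(n):
    c=r.capture(n); return c
def save(c,fn,scale=1,crop=None):
    f=c["frame"][:,:,::-1]
    if crop: x0,y0,x1,y1=crop; f=f[y0:y1,x0:x1]
    if scale!=1: f=cv2.resize(f,None,fx=scale,fy=scale,interpolation=cv2.INTER_CUBIC)
    cv2.imwrite("pics/"+fn,f)
def cam(c):
    R=cv2.Rodrigues(np.array(c["rvec"],float))[0]; t=np.array(c["tvec"],float).ravel()
    f=c["frame"].shape[0]/2/np.tan(np.radians(c["fovy"])/2)
    return R,t,f
def proj(c,P):
    R,t,f=cam(c); p=np.atleast_2d(P)@R.T+t
    return np.c_[c["cx"]+f*p[:,0]/p[:,2], c["cy"]+f*p[:,1]/p[:,2]]
def unproj(c,uv,z,fish=False):
    R,t,f=cam(c); o=-R.T@t; out=[]
    for u,v in np.atleast_2d(uv):
        d=np.array([u-c["cx"],v-c["cy"]])/f
        if fish:
            th=np.hypot(*d); k=np.sin(th)/max(th,1e-9); d=np.array([d[0]*k,d[1]*k,np.cos(th)])
        else: d=np.array([d[0],d[1],1])
        d=R.T@d; out.append(o+d*(z-o[2])/d[2])
    return np.array(out)
E
python3 - <<'E'
from h import *
import pickle
a=cap("top"); b=cap("scene"); pickle.dump((a,b),open("c0.pkl","wb"))
A=cv2.resize(a["frame"][:,:,::-1],(800,600)); cv2.imwrite("pics/top0.png",A)
B=cv2.resize(b["frame"][:,:,::-1],(800,600)); cv2.imwrite("pics/scene0.png",B)
for c in(a,b): R,t,f=cam(c); print(-R.T@t,f,c["cx"],c["cy"],R[2])
print(r.get_state())
E
```

```text
pics
[0.31144905 0.05374784 1.84006598] 503.48138118632033 276.09738871093793 213.96552994004105 [ 0.14219319  0.00169999 -0.98983747]
[ 1.59534076 -0.49401635  0.82424654] 426.34462398670047 285.06606851288416 211.32366515931534 [-0.74617735  0.37587902 -0.54948551]
{'time_s': 0.1, 'joints': array([-5.61425817e+01,  2.05878867e+01,  6.39916088e-01, -1.78566469e-02,
       -7.01342903e+01, -1.65072713e+01]), 'qd': array([-0.0422101 , -0.07728447,  0.1146521 ,  0.09574637,  0.08324781,
        0.08769988]), 'joint_torque': array([-3.51215691e-03, -5.84161448e+01,  2.93750560e+01,  7.01547593e+00,
        1.01445973e-02, -4.00712236e-05]), 'tcp_pos': array([ 0.20115498, -0.64390212,  0.23371649]), 'eef_rot': array([ 1.79916359e+02, -7.28014900e-03, -1.62655928e+02]), 'contact_force': array([-0.99143691, -0.09924271,  0.04442181]), 'moment': array([ 1.24289301e-05, -4.13417414e-02,  2.00047735e-03]), 'gripper_width': 0.08793061553799632}
```

View pics/top0.png

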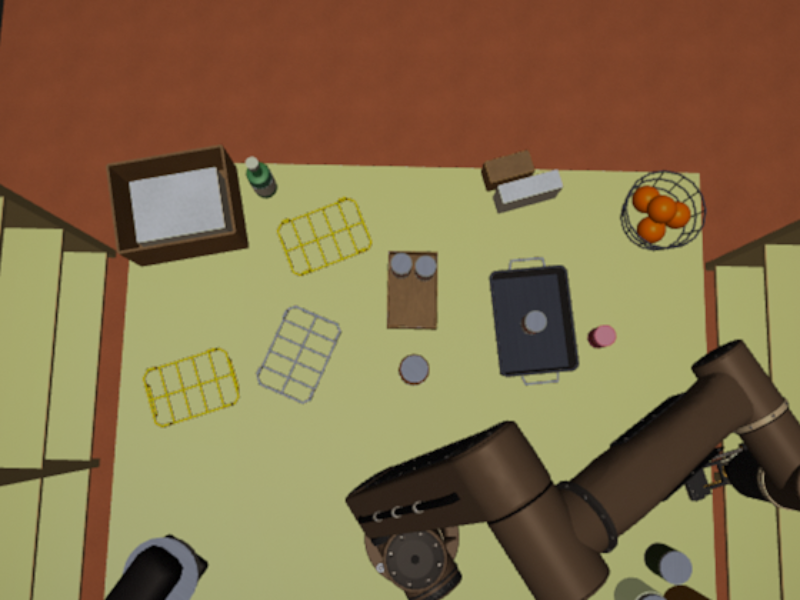

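View pics/scene0.png

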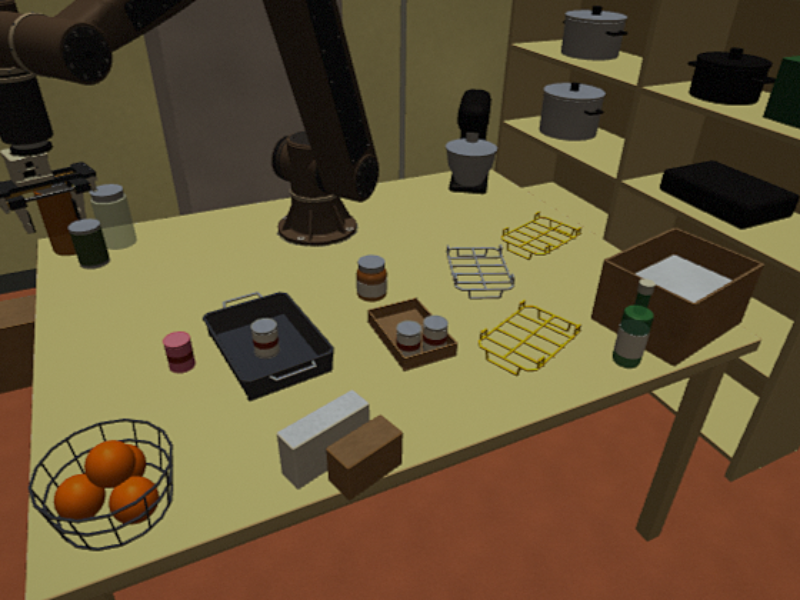

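Top view, at 800 px scale. There are three rack candidates: the bright steel one at (300,355), and yellow ones at (325,237) and (192,387). The steel one is the one meant, because yellow is excluded. There are two loose tin candidates: the grey-topped one in the pan at (535,321) and a pink one at (602,336). The one in the pan is meant. I'll confirm both in one crop.

```bash
python3 - <<'E'
from h import *
import pickle
a,b=pickle.load(open("c0.pkl","rb"))
f=a["frame"][:,:,::-1]
k=lambda x0,y0,x1,y1: cv2.resize(f[y0:y1,x0:x1],None,fx=5,fy=5,interpolation=cv2.INTER_CUBIC)
cv2.imwrite("pics/crop.png",np.hstack([k(170,200,250,300),k(335,175,415,275)]))
s=.7
for n,uv,z in [("rack",(300,355),.027),("tin",(535.5,321.5),.074),("jar",(414,369),.095),("tinA",(401,264),.074),("tinB",(425,266),.074)]:
    print(n,unproj(a,np.array(uv)*s,z))
print("tray",unproj(a,np.array([(389,252),(437,252),(437,328),(388,328)])*s,.035))
print("pan",unproj(a,np.array([(491,268),(567,265),(579,370),(501,377)])*s,.06))
E
```

```text
rack [[0.44094565 0.29209184 0.027     ]]
tin [[ 0.53339049 -0.29295789  0.074     ]]
jar [[0.4083488 0.0059435 0.095    ]]
tinA [[0.67078488 0.04266928 0.074     ]]
tinB [[ 0.66703797 -0.01743643  0.074     ]]
tray [[ 0.70935346  0.07382433  0.035     ]
 [ 0.71211759 -0.04917125  0.035     ]
 [ 0.51620895 -0.05186106  0.035     ]
 [ 0.51344954  0.07179955  0.035     ]]
pan [[ 0.66845727 -0.18435408  0.06      ]
 [ 0.68045941 -0.37596593  0.06      ]
 [ 0.41688532 -0.40243977  0.06      ]
 [ 0.39538421 -0.20984488  0.06      ]]
```

View pics/crop.png

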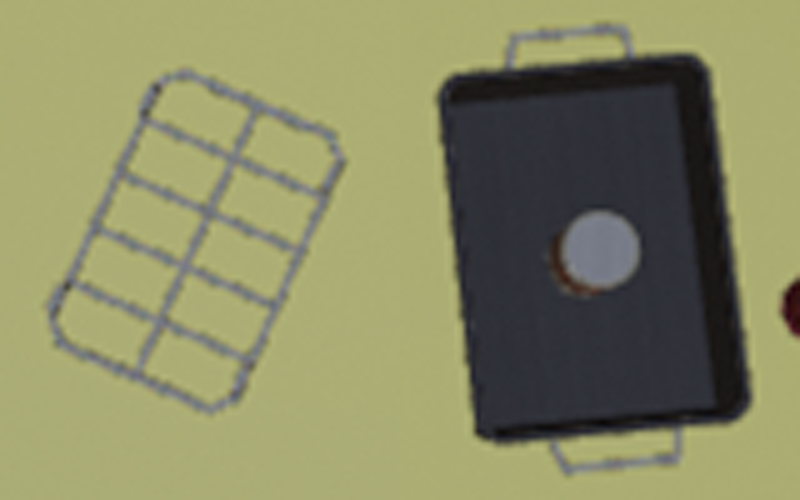

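The crop shows the steel rack upside down, with its spine running from (145,370) to (255,100), so its yaw is about -22°. The tin with the grey lid stands in the pan at (600,250). The pan's yaw is about 5.5°. I'll move the tin first, because the rack can't be laid while it stands there.

```bash
cat >> h.py <<'E'
from scipy.spatial.transform import Rotation as Ro
def shift(*targets):
    s=r.get_state(); R=Ro.from_euler("xyz",s["eef_rot"],degrees=True).as_matrix(); y0=s["eef_rot"][2]
    print("t",round(s["time_s"],2),"tcp",s["tcp_pos"].round(4),"yaw",y0.round(2),"F",s["contact_force"].round(1),"w",round(s["gripper_width"],4))
    for x,y,z,yaw in targets:
        d=R.T@(np.array([x,y,z])-s["tcp_pos"])*100
        dy=(yaw-y0+180)%360-180
        print("   ",d.round(2),round(-np.radians(dy),3))
E
python3 -c "
from h import *
shift((.533,-.293,.15,180),(.533,-.293,.045,180))"
```

```text
t 0.1 tcp [ 0.2012 -0.6439  0.2337] yaw -162.66 F [-1.  -0.1  0. ] w 0.0879
    [-42.14  23.59   8.4 ] 0.303
    [-42.14  23.57  18.9 ] 0.303
```

drive_tool(plan="-4 2.2 0 0.04;-9.5 5.3 1 0.08;-15 8.4 2 0.13;-20.5 11.5 3 0.18;-26 14.6 4.5 0.23;-31.5 17.7 6 0.27;-37 20.7 7.5 0.3;-42.1 23.6 8.4 0.303", fingers=-1, squeeze=20)

```text
time_s: 1.1
tcp_pos: [0.5283, -0.2973, 0.151]
eef_rot: [180.0, -0.0, 180.0]
contact_force: [1.0, -0.0, 0.5]
gripper_width: 0.0874
```

```bash
python3 - <<'E'
from h import *
w=cap("wrist"); save(w,"w1.png"); R,t,f=cam(w); print(-R.T@t,f,R[2])
shift((.533,-.293,.15,180),(.533,-.293,.045,180))
E
```

```text
[ 0.44633675 -0.29664345  0.30180298] 325.19226210127806 [ 3.01752155e-01 -3.26882562e-05 -9.53386404e-01]
t 1.15 tcp [ 0.5324 -0.2931  0.1496] yaw -179.87 F [3.5 2.1 0.1] w 0.0871
    [-0.06  0.01 -0.04] 0.002
    [-0.07 -0.   10.46] 0.002
```

View pics/w1.png

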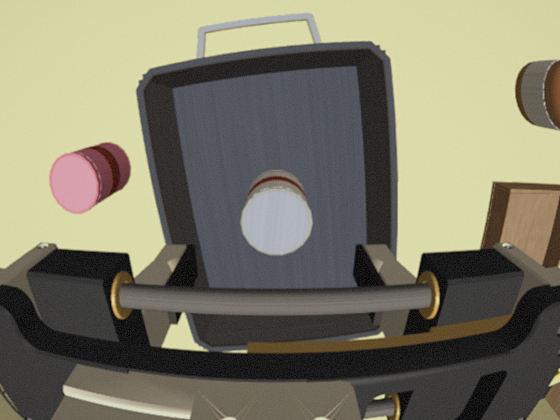

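The wrist view shows the tin top at (277,219), between the open fingers. The pink one is well off at (78,182).

```bash
python3 - <<'E'
from h import *
w=cap("wrist")
print("tin",unproj(w,[(277,219)],.074,True))
# pan rim corners (outer, extrapolated)
print("pan", unproj(w,[(138,80),(383,43),(396,180)],.06,True))
shift((.533,-.293,.045,180))
E
```

```text
tin [[ 0.53362558 -0.29080965  0.074     ]]
pan [[ 0.42682052 -0.39751049  0.06      ]
 [ 0.39973123 -0.21161562  0.06      ]
 [ 0.50619999 -0.19604628  0.06      ]]
t 1.2 tcp [ 0.5303 -0.295   0.1501] yaw -179.75 F [-0.6 -0.8  0.1] w 0.0873
    [-0.29  0.19 10.51] 0.004
```

drive_tool(plan="0 0.1 4 0;0 0.1 8 0;0 0.1 10.5 0;0 0.1 10.5 0")

```text
time_s: 1.7
tcp_pos: [0.5256, -0.2979, 0.0447]
eef_rot: [179.9, -0.3, 180.0]
contact_force: [0.4, -0.0, 0.6]
gripper_width: 0.0878
```

drive_tool(plan="0 0 0 0;0 0 0 0;0 0 0 0;0 0 0 0;0 0 0 0;0 0 0 0", fingers=1, squeeze=25)

```text
time_s: 2.45
tcp_pos: [0.5278, -0.298, 0.0475]
eef_rot: [-180.0, 0.0, 180.0]
contact_force: [-1.9, 2.4, 6.0]
gripper_width: 0.0539
```

drive_tool(plan="0 0 -3 0;0 0 -8 0;0 0 -10 0;0 0 -10 0")

```text
time_s: 2.95
tcp_pos: [0.5282, -0.2982, 0.1482]
eef_rot: [-180.0, 0.2, 180.0]
contact_force: [-1.0, 0.3, -1.2]
gripper_width: 0.0537
```

```bash
python3 -c "
from h import *
shift((.567,.0105,.145,180),(.567,.0105,.046,180))"
```

```text
t 2.95 tcp [ 0.5282 -0.2982  0.1482] yaw 179.99 F [-1.   0.3 -1.2] w 0.0537
    [-3.87 30.87  0.32] -0.0
    [-3.84 30.88 10.22] -0.0
```

drive_tool(plan="-0.4 3 0 0;-1 8 0 0;-1.7 13.5 0 0;-2.4 19 0 0;-3 24 0 0;-3.5 28 0 0;-3.8 30.5 0 0;-3.9 30.9 0.3 0")

```text
time_s: 3.95
tcp_pos: [0.5659, 0.0123, 0.1422]
eef_rot: [-180.0, -0.1, -179.9]
contact_force: [-0.0, -0.3, -2.3]
gripper_width: 0.0534
```

drive_tool(plan="0 0 3 0;0 0 6 0;0 0 8.5 0;0 0 9.2 0;0 0 9.6 0;0 0 9.8 0;0 0 9.8 0;0 0 9.8 0")

```text
time_s: 4.95
tcp_pos: [0.5665, 0.0104, 0.0475]
eef_rot: [-180.0, 0.0, 180.0]
contact_force: [-5.0, -2.2, 7.1]
gripper_width: 0.0535
```

```bash
python3 -c "
from h import *
shift((.567,.0105,.046,180))"
```

```text
t 4.95 tcp [0.5665 0.0104 0.0475] yaw 179.99 F [-5.  -2.2  7.1] w 0.0535
    [-0.05  0.01  0.15] -0.0
```

drive_tool(plan="0 0 0 0;0 0 0 0;0 0 0 0;0 0 0 0", fingers=-0.6)

```text
time_s: 5.45
tcp_pos: [0.5667, 0.011, 0.0459]
eef_rot: [180.0, 0.0, 180.0]
contact_force: [-0.5, -0.8, -0.5]
gripper_width: 0.07
```

drive_tool(plan="0 0 -3 0;0 0 -8 0;0 0 -13 0;0 0 -16 0")

```text
time_s: 5.95
tcp_pos: [0.5673, 0.0111, 0.2087]
eef_rot: [180.0, 0.2, -180.0]
contact_force: [0.2, 0.3, -0.8]
gripper_width: 0.07
```

```bash
python3 -c "
from h import *
shift((.468,.359,.20,157.8),(.441,.292,.20,157.8))"
```

```text
t 5.95 tcp [0.5673 0.0111 0.2087] yaw -179.99 F [ 0.2  0.3 -0.8] w 0.07
    [ 9.93 34.79  0.87] 0.388
    [12.63 28.09  0.85] 0.388
```

drive_tool(plan="0.8 3 0 0.05;2.5 8.5 0 0.1;4 14 0 0.15;5.6 19.5 0 0.2;7.1 25 0 0.27;8.6 30.3 0 0.33;9.5 33.5 0 0.38;9.9 34.8 0.8 0.388", fingers=0.1)

```text
time_s: 6.95
tcp_pos: [0.4672, 0.361, 0.1979]
eef_rot: [179.9, 0.0, 157.9]
contact_force: [-0.3, -0.0, -1.3]
gripper_width: 0.0394
```

drive_tool(plan="0 0 0 0;0 0 0 0")

```text
time_s: 7.2
tcp_pos: [0.4678, 0.3579, 0.1977]
eef_rot: [-180.0, -0.0, 157.7]
contact_force: [0.5, 0.5, 0.2]
gripper_width: 0.0391
```

```bash
python3 - <<'E'
from h import *
import pickle
w=cap("wrist"); pickle.dump(w,open("w2.pkl","wb")); save(w,"w2.png",1.42)
shift((.468,.359,.20,157.8))
E
```

```text
t 7.25 tcp [0.468  0.3579 0.1979] yaw 157.72 F [ 0.3  0.6 -0.7] w 0.0395
    [ 0.04  0.1  -0.21] -0.001
```

View pics/w2.png

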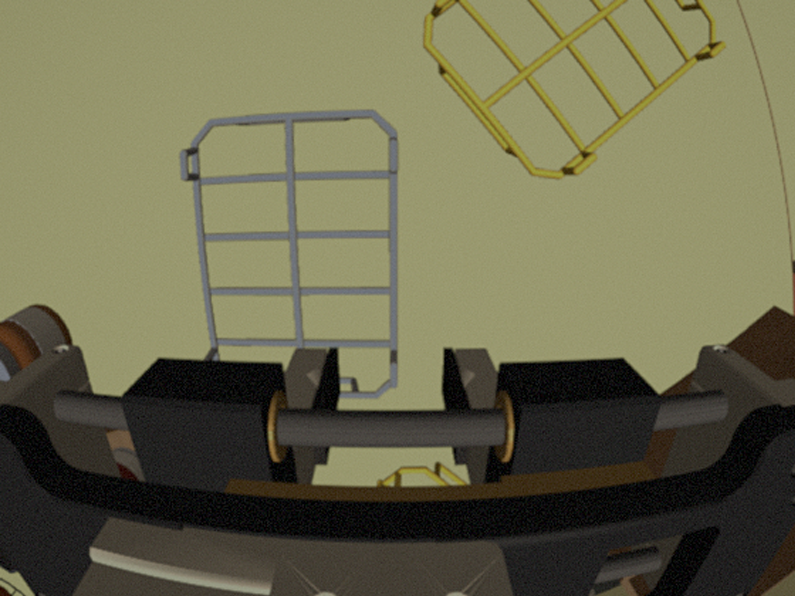

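The wrist view (1.42x) shows the silver rack's right-hand rim at x≈392 px. Its crossings are at y=173, 233, 291 and 344, and the spine crossings are near x≈295.

```bash
python3 - <<'E'
from h import *
import pickle
w=pickle.load(open("w2.pkl","rb"))
px=np.array([(394,173),(392,233),(391,291),(390,344),(290,176),(294,236),(297,291),(300,343),(196,182),(203,238),(210,291),(216,341)])/1.42
P=unproj(w,px,.027,True)[:,:2]
X=np.array([(x,y) for y in(72,0,-72) for x in(-64,-21,21,64)])/1000
Pc=P.mean(0); U,S,V=np.linalg.svd(X.T@(P-Pc)); R=(U@V).T
print(Pc,np.degrees(np.arctan2(R[1,0],R[0,0])),np.linalg.det(R)); print(((X@R.T+Pc-P)*1000).round(1).tolist())
rim=Pc+R@[0,.072]; print(rim)
yaw=np.degrees(np.arctan2(R[1,0],R[0,0]))+180
shift((*rim,.10,yaw),(*rim,.016,yaw))
E
```

```text
[0.4410261  0.29428039] -22.048950409974534 1.0
[[-0.1, -0.4], [1.0, 0.8], [0.4, 2.0], [1.3, 2.6], [-0.3, 0.6], [-0.9, -0.3], [-0.3, -0.3], [0.8, 0.0], [-0.6, 1.0], [-0.8, -1.3], [-0.9, -2.4], [0.3, -2.2]]
[0.4680548  0.36101456]
t 7.25 tcp [0.468  0.3579 0.1979] yaw 157.72 F [ 0.3  0.6 -0.7] w 0.0395
    [0.11 0.29 9.79] -0.004
    [ 0.11  0.3  18.19] -0.004
```

drive_tool(plan="0.1 0.2 5 0;0.1 0.2 10.5 0;0.1 0.2 14.5 0;0.1 0.2 17 0;0.1 0.2 18 0;0.1 0.2 18.1 0")

```text
time_s: 8.0
tcp_pos: [0.4678, 0.3608, 0.017]
eef_rot: [-180.0, 0.0, 157.7]
contact_force: [0.4, 0.8, 0.2]
gripper_width: 0.0392
```

drive_tool(plan="0 0 0 0;0 0 0 0;0 0 0 0;0 0 0 0;0 0 0 0", fingers=1, squeeze=20)

```text
time_s: 8.62
tcp_pos: [0.4674, 0.3611, 0.0171]
eef_rot: [-180.0, 0.0, 157.8]
contact_force: [-0.7, -1.0, 1.6]
gripper_width: 0.0053
```

drive_tool(plan="0 0 -2 0;0 0 -5 0;0 0 -8.5 0;0 0 -12 0;0 0 -15 0;0 0 -17 0;0 0 -18 0;0 0 -18 0")

```text
time_s: 9.62
tcp_pos: [0.4672, 0.3611, 0.1965]
eef_rot: [-180.0, -0.0, 157.7]
contact_force: [0.6, 0.5, -5.5]
gripper_width: 0.0049
```

```bash
python3 - <<'E'
from h import *
c=cap("scene"); save(c,"s2.png",3,(240,120,420,260)); shift()
w=cap("wrist"); save(w,"w3.png",1.4)
E
```

```text
t 9.68 tcp [0.467  0.361  0.1959] yaw 157.75 F [-0.2  0.2 -4.7] w 0.0051
```

View pics/s2.png

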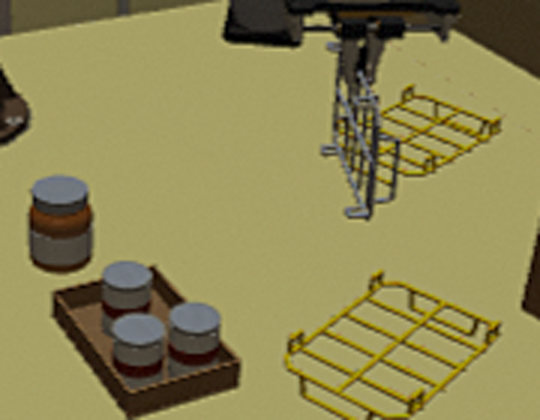

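View pics/w3.png

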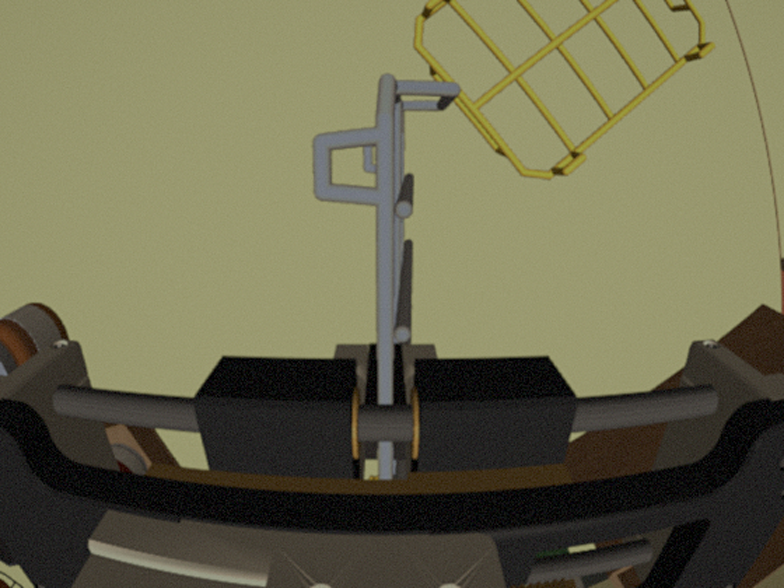

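The rack hangs vertically with its feet towards the robot's right (-tool y) and the handle at (455,95) the other way. Next I lower its edge onto the counter and roll it over.

drive_tool(plan="0 0 2.5 0;0 0 4.5 0;0 -0.5 5.8 0;0 -1.5 6.2 0;0 -2.7 6.3 0;0 -4 6.3 0;0 -5.1 6.5 0;0 -5.1 6.5 0")

```text
time_s: 10.72
tcp_pos: [0.4496, 0.3141, 0.1349]
eef_rot: [179.8, 0.2, 157.8]
contact_force: [-3.5, -3.3, 19.3]
gripper_width: 0.0049
```

```bash
python3 - <<'E'
from h import *
shift()
w=cap("wrist"); save(w,"w4.png",1.2)
E
```

```text
t 10.72 tcp [0.4496 0.3141 0.1349] yaw 157.83 F [-3.5 -3.3 19.3] w 0.0049
```

View pics/w4.png

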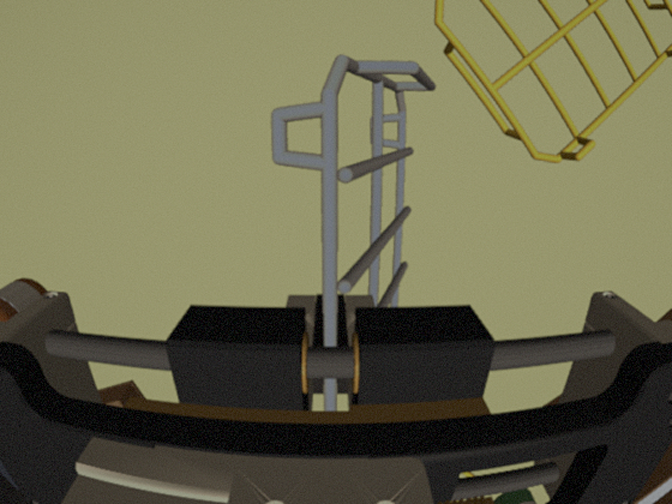

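The rack leans about 20° over its lower edge and is turning in the fingers. I'll continue the arc.

drive_tool(plan="0 -1.4 0.1 0;0 -2.7 0.5 0;0 -3.9 1 0;0 -5 1.6 0;0 -6 2.3 0;0 -7 3.1 0;0 -7.9 4 0;0 -7.9 4 0")

```text
time_s: 11.78
tcp_pos: [0.4175, 0.2396, 0.0909]
eef_rot: [-179.9, -0.0, 157.7]
contact_force: [-1.3, 0.0, 0.5]
gripper_width: 0.0049
```

drive_tool(plan="0 -0.7 0.9 0;0 -1.4 1.9 0;0 -2.1 3 0;0 -2.6 4.1 0;0 -3.1 5.3 0;0 -3.1 5.3 0")

```text
time_s: 12.52
tcp_pos: [0.4059, 0.2113, 0.0377]
eef_rot: [-179.9, -0.0, 157.7]
contact_force: [-0.3, -1.2, -0.3]
gripper_width: 0.0049
```

```bash
python3 - <<'E'
from h import *
shift()
w=cap("wrist"); save(w,"w5.png",1.2)
E
```

```text
t 12.53 tcp [0.4059 0.2113 0.0377] yaw 157.74 F [-0.3 -1.2 -0.3] w 0.0049
```

View pics/w5.png

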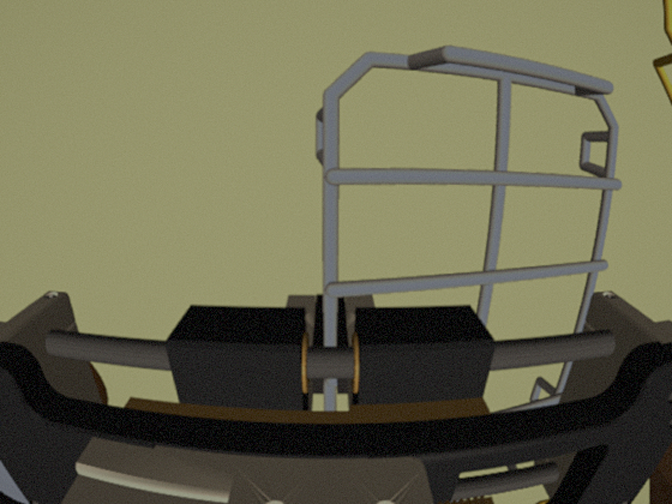

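The rack is nearly flat, with handles up. I'll lower the last 2.5 cm, release and rise.

drive_tool(plan="0 -0.3 0.8 0;0 -0.5 1.5 0;0 -0.6 2.1 0;0 -0.7 2.5 0;0 -0.7 2.5 0")

```text
time_s: 13.2
tcp_pos: [0.4043, 0.2062, 0.0142]
eef_rot: [179.9, 0.0, 157.8]
contact_force: [-0.4, 1.1, 3.6]
gripper_width: 0.0049
```

drive_tool(plan="0 0 0 0;0 0 0 0;0 0 0 0;0 0 0 0", fingers=0.4)

```text
time_s: 13.7
tcp_pos: [0.4038, 0.2056, 0.0138]
eef_rot: [-180.0, -0.0, 157.8]
contact_force: [-0.1, 0.1, 0.1]
gripper_width: 0.026
```

drive_tool(plan="0 0 -3 0;0 1.5 -8 0;0 4 -13 0;0 6 -17 0;0 7.2 -18 0;0 7.2 -18 0;0 7.2 -18 0")

```text
time_s: 14.58
tcp_pos: [0.4302, 0.2712, 0.1923]
eef_rot: [-179.8, -0.1, 157.7]
contact_force: [0.4, 0.3, -0.2]
gripper_width: 0.0264
```

```bash
python3 - <<'E'
from h import *
import pickle
shift()
w=cap("wrist"); pickle.dump(w,open("w6.pkl","wb")); save(w,"w6.png",1.42)
E
```

```text
t 14.57 tcp [0.4302 0.2712 0.1923] yaw 157.74 F [ 0.4  0.3 -0.2] w 0.0264
```

View pics/w6.png

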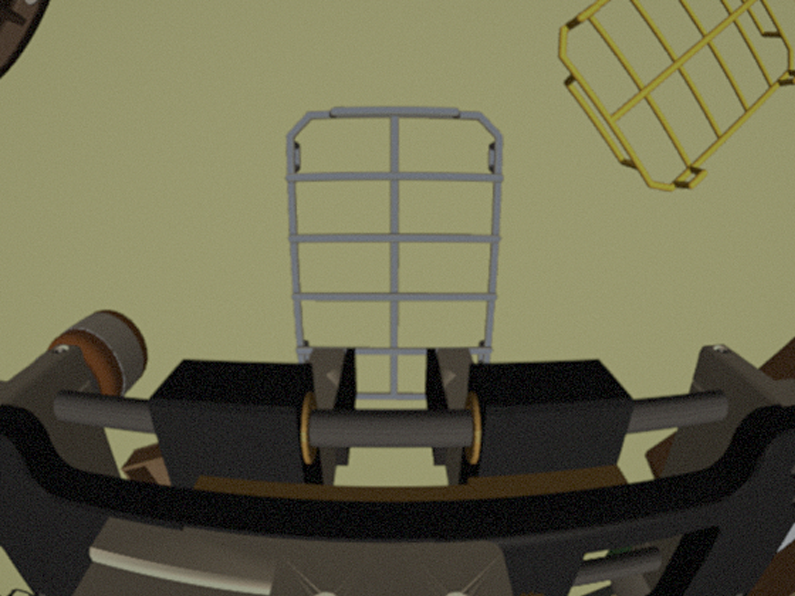

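The rack now stands on its feet with the handles on top. The spine is at x≈394 px and the cross wires at y≈177, 238, 297 and 351 (1.42x).

```bash
python3 - <<'E'
from h import *
import pickle
w=pickle.load(open("w6.pkl","rb"))
ys=[(177,177,178),(238,238,239),(297,297,297),(351,351,352)]; xs=[(499,394,291),(497,394,294),(495,394,296),(491,394,300)]
px=np.array([(xs[i][j],ys[i][j]) for j in range(3) for i in range(4)])/1.42
P=unproj(w,px,.030,True)[:,:2]
X=np.array([(x,y) for y in(72,0,-72) for x in(-64,-21,21,64)])/1000
Pc=P.mean(0); U,S,V=np.linalg.svd(X.T@(P-Pc)); R=(U@V).T
yaw=np.degrees(np.arctan2(R[1,0],R[0,0]))
print(Pc,yaw); print(((X@R.T+Pc-P)*1000).round(1).tolist())
shift((*Pc,.014,yaw+180))
E
```

```text
[0.43220082 0.27424417] -22.013891700318954
[[0.9, 0.3], [1.0, 0.1], [-0.9, -0.3], [-1.1, -0.4], [-0.1, 0.6], [0.7, 0.4], [0.0, 0.8], [0.5, 0.7], [-0.0, -1.2], [0.1, -1.5], [-0.2, -0.1], [-1.0, 0.5]]
t 14.62 tcp [0.4302 0.2712 0.1923] yaw 157.73 F [-0.2 -0.5  0. ] w 0.0262
    [-0.09  0.41 17.82] -0.004
```

drive_tool(plan="0 0.2 5 0;0 0.2 10.5 0;0 0.2 14.5 0;0 0.2 17 0;0 0.2 17.9 0;0 0.2 17.9 0")

```text
time_s: 15.38
tcp_pos: [0.4316, 0.2736, 0.0144]
eef_rot: [-179.9, -0.0, 157.8]
contact_force: [-0.6, -0.2, -0.2]
gripper_width: 0.0264
```

drive_tool(plan="0 0 0 0;0 0 0 0;0 0 0 0;0 0 0 0;0 0 0 0", fingers=1, squeeze=60)

```text
time_s: 16.0
tcp_pos: [0.4319, 0.2741, 0.0156]
eef_rot: [180.0, 0.0, 157.8]
contact_force: [-2.4, -1.4, 8.1]
gripper_width: 0.0041
```

drive_tool(plan="0 0 -1 0;0 0 -3 0;0 0 -6 0;0 0 -9.5 0;0 0 -13 0;0 0 -16 0;0 0 -18 0;0 0 -18 0")

```text
time_s: 17.0
tcp_pos: [0.4321, 0.2747, 0.1964]
eef_rot: [179.8, 0.0, 157.8]
contact_force: [0.5, -0.2, -5.3]
gripper_width: 0.004
```

```bash
python3 - <<'E'
from h import *
import pickle
w=cap("wrist"); pickle.dump(w,open("w7.pkl","wb")); save(w,"w7.png",1.42)
shift((.541,-.293,.193,185.5),(.541,-.293,.018,185.5))
E
```

```text
t 17.05 tcp [0.4316 0.2741 0.1949] yaw 157.74 F [-0.2 -0.5 -5.5] w 0.0042
    [-31.61 -48.34   0.13] -0.484
    [-31.62 -48.36  17.63] -0.484
```

drive_tool(plan="-1.5 -2.2 0 -0.03;-4 -6 0 -0.06;-7 -10.5 0 -0.1;-10 -15.2 0 -0.14;-12.8 -19.5 0 -0.18;-15 -23 0 -0.22;-15.8 -24.2 0 -0.24;-15.8 -24.2 0 -0.24")

```text
time_s: 18.05
tcp_pos: [0.4856, -0.0108, 0.1933]
eef_rot: [-179.9, -0.1, 171.4]
contact_force: [-0.8, -0.7, -4.0]
gripper_width: 0.0039
```

```bash
python3 - <<'E'
from h import *
import pickle
a,b=pickle.load(open("c0.pkl","rb"))
def pan(c):
    g=c["frame"].astype(int).max(2); m=((g<95)).astype(np.uint8); m[:, :338]=0; m[:,415:]=0; m[:180]=0; m[270:]=0
    m=cv2.morphologyEx(m,cv2.MORPH_OPEN,np.ones((5,5)))
    cs,_=cv2.findContours(m,cv2.RETR_EXTERNAL,cv2.CHAIN_APPROX_NONE); k=max(cs,key=cv2.contourArea)
    W=unproj(c,k[:,0,:].astype(float),.058)[:,:2]
    (cx,cy),(w,h),an=cv2.minAreaRect((W*1000).astype(np.float32)); print((cx,cy),(w,h),an)
pan(a); c=cap("top"); pan(c)
pickle.dump(c,open("c1.pkl","wb"))
shift((.541,-.293,.193,185.5),(.541,-.293,.018,185.5))
E
```

```text
(539.6227416992188, -289.920654296875) (266.54644775390625, 197.09649658203125) 6.596630573272705
(539.6227416992188, -289.920654296875) (266.54644775390625, 197.09649658203125) 6.596630573272705
t 18.1 tcp [ 0.4857 -0.0101  0.1936] yaw 171.4 F [ 1.3  1.5 -3.9] w 0.0037
    [ -9.7  -27.14   0.05] -0.246
    [ -9.74 -27.13  17.55] -0.246
```

```bash
python3 -c "
from h import *
shift((.540,-.291,.12,186))"
```

```text
t 18.1 tcp [ 0.4857 -0.0101  0.1936] yaw 171.4 F [ 1.3  1.5 -3.9] w 0.0037
    [ -9.58 -26.96   7.35] -0.255
```

drive_tool(plan="-1 -2.5 0 -0.04;-2.5 -7 0 -0.08;-4.5 -12.5 0 -0.13;-6.5 -18 1 -0.17;-8.2 -23 3 -0.21;-9.2 -26 5 -0.24;-9.6 -27 7.2 -0.255;-9.6 -27 7.2 -0.255")

```text
time_s: 19.1
tcp_pos: [0.5402, -0.2902, 0.1198]
eef_rot: [179.9, -0.3, -173.9]
contact_force: [-1.3, 0.5, -5.2]
gripper_width: 0.0041
```

drive_tool(plan="0 0 0 0;0 0 0 0;0 0 0 0")

```text
time_s: 19.48
tcp_pos: [0.5421, -0.2903, 0.1238]
eef_rot: [-180.0, 0.1, -173.8]
contact_force: [0.8, 0.1, -5.2]
gripper_width: 0.0038
```

```bash
python3 - <<'E'
from h import *
import pickle
w=cap("wrist"); pickle.dump(w,open("w8.pkl","wb")); save(w,"w8.png",1.42)
shift((.540,-.291,.018,186))
E
```

```text
t 19.52 tcp [ 0.542  -0.2904  0.1236] yaw -173.84 F [-0.2  0.6 -4.9] w 0.0041
    [ 0.21 -0.04 10.56] 0.003
```

View pics/w8.png

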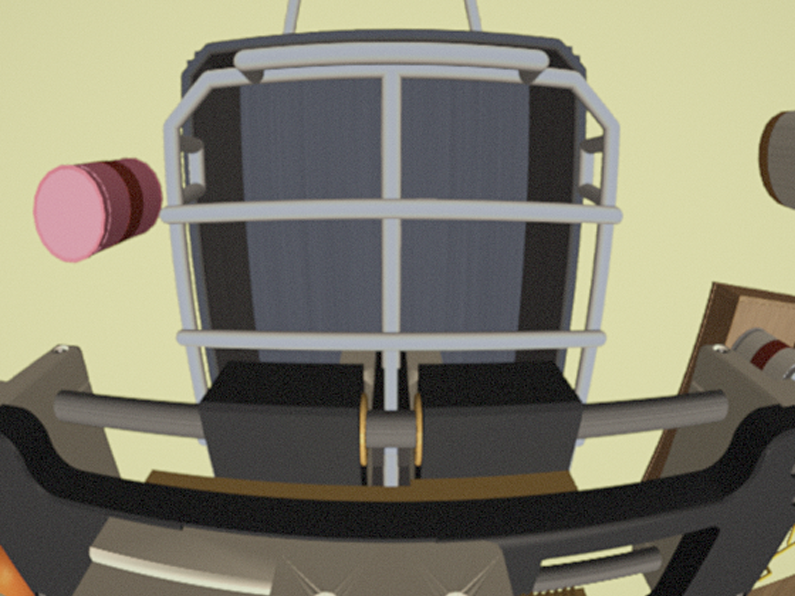

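The rack is level over the pan, and the floor edges run (242,90)-(258,350) and (528,90)-(518,350). I'll check the pan axis from those.

```bash
python3 - <<'E'
from h import *
import pickle
w=pickle.load(open("w8.pkl","rb"))
L=unproj(w,np.array([(242,90),(260,350)])/1.42,.006,True); Rr=unproj(w,np.array([(528,90),(519,350)])/1.42,.006,True)
for q in (L,Rr,(L+Rr)/2):
    d=q[1]-q[0]; print(q[:,:2].round(4).tolist(),np.degrees(np.arctan2(d[1],d[0])).round(2))
m=(L+Rr)/2; d=m[1]-m[0]; print("y at x=.54", m[0,1]+d[1]/d[0]*(.54-m[0,0]))
print(unproj(w,np.array([(183,75),(587,75)])/1.42,.06,True), "far rim",unproj(w,np.array([(385,32)])/1.42,.06,True))
E
```

```text
[[0.4322, -0.3892], [0.5959, -0.3703]] 6.57
[[0.4149, -0.2225], [0.5776, -0.2007]] 7.63
[[0.4235, -0.3058], [0.5867, -0.2855]] 7.1
y at x=.54 -0.2913315628632216
[[ 0.43024491 -0.40290652  0.06      ]
 [ 0.41011965 -0.20867024  0.06      ]] far rim [[ 0.40612972 -0.30679295  0.06      ]]
```

drive_tool(plan="0.1 0 2.5 -0.012;0.1 0 5 -0.012;0.1 0 7 -0.012;0.1 0 8.5 -0.012;0.1 0 9.5 -0.012;0.1 0 10 -0.012;0.1 0 10.2 -0.012;0.1 0 10.2 -0.012")

```text
time_s: 20.52
tcp_pos: [0.5409, -0.2911, 0.0212]
eef_rot: [-180.0, 0.0, -173.2]
contact_force: [-0.0, 0.8, -4.8]
gripper_width: 0.0039
```

drive_tool(plan="0 0 0.1 0;0 0 0.2 0;0 0 0.3 0;0 0 0.3 0")

```text
time_s: 21.02
tcp_pos: [0.541, -0.2911, 0.0196]
eef_rot: [-180.0, 0.1, -173.2]
contact_force: [-4.5, 2.4, 9.0]
gripper_width: 0.0039
```

drive_tool(plan="0 0 -0.1 0;0 0 -0.1 0;0 0 -0.1 0;0 0 -0.1 0", fingers=0.4)

```text
time_s: 21.52
tcp_pos: [0.5406, -0.291, 0.0187]
eef_rot: [-180.0, -0.0, -173.2]
contact_force: [-0.2, -0.5, 0.5]
gripper_width: 0.0263
```

drive_tool(plan="0 0 -1 0;0 0 -3 0;0 0 -6 0;0 0 -10 0;0 0 -14 0;0 0 -18 0;0 0 -21 0;0 0 -21 0")

```text
time_s: 22.52
tcp_pos: [0.5419, -0.2915, 0.2327]
eef_rot: [-179.9, 0.3, -173.2]
contact_force: [0.5, 0.0, -0.1]
gripper_width: 0.0265
```

drive_tool(plan="2 -3 0 0;5 -8 0 0;8 -13 0 0;11 -18 0 0;13 -22 0 0;13 -23 0 0;13 -23 0 0")

```text
time_s: 23.4
tcp_pos: [0.4384, -0.5349, 0.2279]
eef_rot: [179.9, -0.1, -173.3]
contact_force: [-0.2, 1.0, 0.2]
gripper_width: 0.026
```

```bash
python3 - <<'E'
from h import *
a=cap("top"); b=cap("scene"); shift()
f=b["frame"][:,:,::-1][180:290,130:340]; f=cv2.resize(f,(800,419),interpolation=cv2.INTER_CUBIC)
g=a["frame"][:,:,::-1][170:275,260:420]; cv2.imwrite("pics/last_top.png",g)
g=cv2.resize(g,(270,178),interpolation=cv2.INTER_CUBIC); g=cv2.copyMakeBorder(g,0,0,0,530,cv2.BORDER_CONSTANT)
cv2.imwrite("pics/last.png",np.vstack([f,g]))
# predicted tin top in tray
print(proj(b,[[.567,.0105,.074]]))
E
```

```text
t 23.5 tcp [ 0.4391 -0.5338  0.2285] yaw -173.15 F [-1.   0.4 -0. ] w 0.0261
[[281.33247629 210.4434315 ]]
```

View pics/last.png

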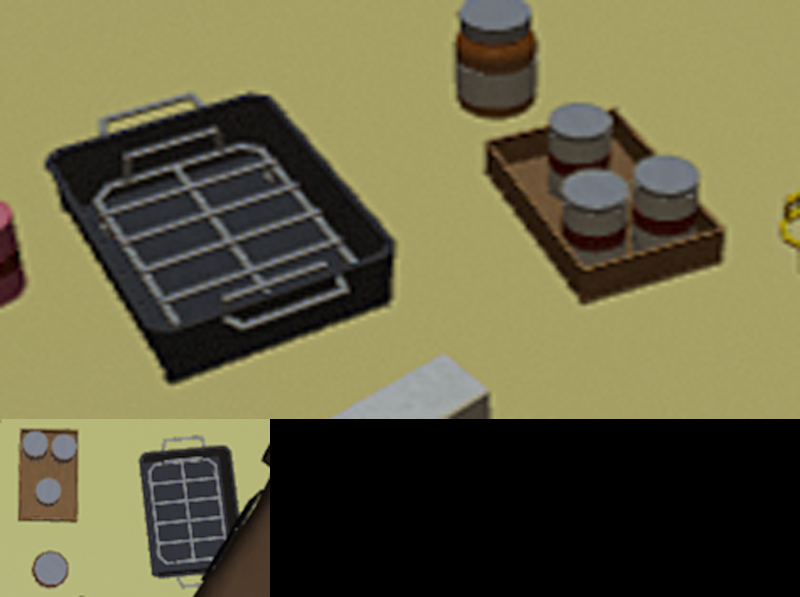

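The final picture shows the rack lying level and central in the pan with its handles up, around (230,235). The tin stands upright in the tray at (580,145), and the other two tins and the jar are where they were.

```bash
python3 -c "
from h import *
print(r.close_job())"
```

```text
the job is handed in; nothing more can be done
None
```

The roaster is ready, and I handed the job in at about 23.5 s of the 67 s allowed.

**What I did**
- **Tin:** I moved it from the pan to the empty half of the tray. It had to go before the rack because it stood in the rack's place, although the task names the rack first.
- **Turning the rack:** I pinched it by its left rim wire, let it hang, and rolled it over on the counter onto its feet.
- **Placing the rack:** I gripped it by the spine at 60 N, carried it level to the pan and lowered it until the feet touched (9 N). Then I released it and backed away.

**Last checks**
- **Final pictures (side and top):** the rack lies level and centred in the pan with its handles up, and the tin stands upright in the tray. The other two tins and the jar look unmoved by eye; I didn't measure them again.
- **Contact height:** the rack touched down at about 19.5 mm tool height, 4–5 mm above the counter grasp. That fits the pan's 4 mm floor.
- **Forces:** the highest force I read was about 19 N, while rolling the rack over. I only had readings at the end of each move, so a brief higher peak would not have shown.
- **Disagreement:** estimates of the pan's angle ranged from 5.5° to 7.1°. I placed the rack at 6.8°, and that spread amounts to only about 3 mm at the rack's ends, against roughly 12 mm to spare.

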